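# Press the blank plate down and slide it home under the leaf spring

## Task

With the fingertips, press the aluminium blank plate firmly down on its sprung bed and, keeping it pressed, slide it forward under the crossbar and the brass leaf spring until its front end rests against the orange end stop. Then take the hand away, leaving the plate held down in the jig by the crossbar and spring. Do not lift the plate, and leave everything else on the bench where it stands.

Things in the scene. Friction and masses are not known exactly. Their poses are not given: they have to be found in the camera images.
- jig: Blue-based loading jig fixed to the bench, 275 x 110 mm. Origin at bench level on the channel's centre line; x is the slide direction (forward), z up. In this frame, mm: base x -165 to 110, z 0 to 10; grey side rails along it, inner faces y +-31.5, 8 thick, tops z 36; black sprung bed between them, x -160 to 86, 57 wide, top z 30 when not pressed.
- crossbar (a point): Middle of the lower near edge of the dark steel crossbar over the channel: jig x 20, y 0, z 36 mm. The bar spans x 20 to 32, z 36 to 50, on posts at y +-45. The plate must go beneath it.
- stop (a point): Centre of the near face of the orange end stop, at jig x 90 mm, y 0, z 27.5; its top is at z 45. The plate's front end must come to rest against this face.
- plate: Loose aluminium plate on the bed, 150 (x, forward) x 60 x 10 mm thick, 0.18 to 0.33 kg, two copper blanks on top in front; polished, sliding friction about 0.25. Origin: centre of its underside, 75 mm behind its front end. Starts with its front 4 to 24 mm short of the crossbar (origin at jig x -79 to -59) and its top face 4 mm too high to pass under it. Home: origin at jig x +15.
- grip (a point): On the plate's top face at the foot of the red bar's rear face (plate x -31, y 0, z 10 mm). The bar, 12 mm long, full width, 8 mm high, runs from here forward. The ribbed top face behind it (44 mm long to the plate's rear end) is for the fingertips: press down there and push the bar's rear face forward. With the plate home this point is at jig x -16, 36 mm short of the crossbar.
- bed (a joint): How far the sprung bed is pressed down, m: 0 up, 0.012 fully down; it stays level wherever pressed. Spring: 7 N preload plus 1 N per mm, less about 3.5 N of plate and bed weight: press with about 8 N for 4 mm (just clear of the crossbar), 12 N for 8 mm, 16 N for all. With the plate home and released it reads about 0.004, the plate bearing up against the crossbar.
- leaf (a joint): Lift of the brass leaf spring, rad: 0 at rest, about 0.17 with the plate home under it. It is 36 mm wide, fixed to the crossbar's far side (jig x 32, z 41 mm) and slopes down forward to its tip (x 67, underside z 30 at rest): a gentle lead-in that rides up on the plate, pressing with 2 to 3 N.
- ringblank: copper ring blank, 32 mm across, 12 mm tall, standing beside the jig's rear part. Bystander: leave it where it is. Origin: centre of its underside.
- woodblock: light wooden block 60 x 40 x 35 mm beside the jig. Bystander: leave it where it is. Origin: centre of its underside.
- benchblock: small steel bench block 32 x 32 x 20 mm beside the jig. Bystander: leave it where it is. Origin: centre of its underside.
- pot: little black plant pot with a green and red succulent, 56 mm across, 85 mm tall, beside the jig. Bystander: leave it where it is. Origin: centre of its underside.
- hammer: hammer lying to the left of the jig. Bystander: leave it where it is. Origin: centre of its underside.
- driver: screwdriver with a yellow handle lying to the right. Bystander: leave it where it is. Origin: centre of its underside.
- redtray: red plastic tray 120 x 160 x 30 mm to the right. Bystander: leave it where it is. Origin: centre of its underside.
- jar: small closed jar, 52 mm across, 70 mm tall, to the left. Bystander: leave it where it is. Origin: centre of its underside.

How it is judged:
By the outcome, as a careful person would: the job done as asked, in the order asked, and still so for the second after the job is handed in, with the robot touching nothing.
It also fails if it takes over 35 s, if anything falls off the work surface, if the arm or the gripper's body presses on something with over 40 N, if the wrist force passes 120 N, or if a joint passes its speed limit or range.

## Robot

A 6-joint arm with a two-finger parallel gripper is mounted at the origin on the work surface. World frame = base frame: x ahead of the robot, y to its left, z up, the work surface at z = 0. Lengths are in m, angles in rad, forces in N, time in s.
With the tool pointing down it reaches from about 0.375 to 0.75 m from the base axis. Payload 9 kg.
Tool frame: the origin (TCP) lies on the centre line of the jaws, within the pads' length; the fingertips stand 17 mm ahead of it and the grasp point (between the pads) lies 2 mm behind it (finger_overhang is the distance from the TCP to the fingertips, in m); z points along the fingers, y is the line along which they close (so a half turn about z gives the same grasp; the last joint's range is limited). The gripper opens to 85 mm and grips with 20 to 120 N. Pads are 22 mm wide; open, the fingers measure 114 mm over their backs; the gripper's body (76 mm by 85 mm) begins 54 mm behind the grasp point. The pads swing forward as they close: fully open they stand 13 mm farther back than shut.
Start: joints at [-1.472, 0.104, 0.097, 1.564, 0, 1.353], TCP at [0.187, -0.57, 0.248] pointing down, gripper open.
Joint ranges: [-2.99, 2.99], [-0.84, 1.86], [-1.1, 1.16], [-1.84, 2.11], [-1.51, 1.56], [-3.14, 3.14]. Speed limits (rad/s): [2.22, 2.22, 2.57, 3.14, 3.14, 3.14].

## Interface

Orientations are given as a rotation vector (axis times angle).
In Python, from bench import * gives the robot as it stands.
- The arm moves only by the tool apply_moves, never from a script. Its argument "motion" is a list that holds one entry, the list of rows, each a list of 4 numbers: the shift along the tool's x, y, z in m, then the turn about the tool's z in rad. In form: [[[tx, ty, tz, twist], ...]]. A call has 1 to 12 rows; each row shifts and turns the commanded pose from where the row before left it, along the tool's axes as they then stand; what a row does not reach is not made up. A row lasts 1/10 s, in which the tool goes at most 50 mm and 8.59 degrees, less where a joint would pass 70% of its speed; a pose out of reach is approached as far as the arm can. A call is refused whole if a number of a shift passes 0.05 or a number of a turn 0.15, either way. A call with a gripper value outside its range is refused whole. "fingers" is the closure, from -1 (fully open) to 1 (shut), so that 0 is half open, set as the call begins (left out, the last holds). The fingers move at their own pace and stop on an object; "newtons" is the grip in N (left out, the last holds). Time passes only in rows, so rows that do not move let the fingers close. It gives the time, the measured TCP pose, the force, the opening and the grip force at its end, in the units of the state.
- state(): the state, without advancing time (a new reading comes with each control period).
- camera(name): name is "scene" or "top" or "wrist"; returns the picture (400x640x3 uint8, blue, green, red); there is no depth.
- camera_model(name): a dict with "fx", "fy", "cx", "cy" (pixels), "extrinsics" (4x4, takes a point from camera to world coordinates). Camera axes: x right, y up, looking along -z (the intrinsics and any distortion apply to the point x, -y, -z); pixel columns grow to the right and rows downward; lengths in m; the calibration is good to about 2 mm. A picture is of the moment at which its call begins: read the wrist's pose just before it. camera_model takes no time and is no camera call; for the wrist camera it gives the pose at the moment of the call.
- job_done(): hands the job in; it is judged then, once.
Trained networks look in the newest picture that a camera, given by its name, has taken for a name from the list of things; names that differ only in an ending like _2 or _b are one class to them, and where a whole thing is asked for, a point or a joint stands for the part that bears it (a point fixed in the world has none). Each returns a list of dicts, best first, with "p" (0 to 1); they miss things now and then, are a little off and sometimes report something else, mostly with a low value. They report only what shows in the picture. A call takes as long as a camera call.
- silhouettes(camera, query): "mask" (400x640 bool, what is visible of it) and "at" ([row, column] in pixels, amid what is visible of it).
- mark_of(camera, query): "at" ([row, column] in pixels: a listed point, or the origin of a listed thing).
The state is a dict: "clock": time; "joint_pos": joint angles; "joint_vel": joint speeds; "tau": joint torques, N m; "tool_pos": TCP position; "ee_rot": TCP orientation; "force": force on the tool from outside, world axes, zero at the start; "moment": the same for the moment, N m; "grip_width": finger opening in m; "grasp_force": force on a finger pad.
Only numpy, scipy, OpenCV 4.12 (cv2) and the standard library are available. Lean on these libraries where they do the work, as an engineer would, in place of code of your own. Each camera call takes 0.05 s, during which the arm holds its last target. There are 200 camera calls.

## Working session

There is one attempt and no reset: what is moved stays moved. The work goes in short steps, Python scripts to look and compute and a tool call to move; the robot and the scene stay as the last step left them, time stands still between calls to the robot, and variables do not carry over. Pictures are saved under pics/ and viewed, at most 10 in all, crops included, and the job is handed in when it is done.

Besides the shell and the picture viewer there is one more tool, called by a JSON object that holds its "api" and its "payload", one argument or row to a line. apply_moves: Moves the arm, as the interface text tells. Its arguments: {"type":"object","properties":{"motion":{"type":"array"},"fingers":{"type":"number"},"newtons":{"type":"number"}},"required":["motion"]}

```bash
mkdir -p pics
cat > h.py <<'E'
from bench import *
import numpy as np, cv2
from scipy.spatial.transform import Rotation as R
def ray(m,at):
    E=np.array(m["extrinsics"]);r,c=at
    d=np.array([(c-m["cx"])/m["fx"],-(r-m["cy"])/m["fy"],-1.]);d=E[:3,:3]@d
    return E[:3,3],d/np.linalg.norm(d)
def onz(m,at,z):
    o,d=ray(m,at);return o+d*(z-o[2])/d[2]
def tri(rs):
    A=0;b=0
    for o,d in rs:
        P=np.eye(3)-np.outer(d,d);A=A+P;b=b+P@o
    return np.linalg.solve(A,b)
E
python3 - <<'E'
from h import *
np.set_printoptions(precision=4,suppress=True)
s=state();print(s["clock"],s["tool_pos"],s["ee_rot"],s["force"])
ims={}
M={}
for n in("scene","top"):
    ims[n]=camera(n);cv2.imwrite(f"pics/{n}0.png",ims[n]);M[n]=camera_model(n);print({k:v for k,v in M[n].items() if k!="extrinsics"},np.array(M[n]["extrinsics"])[:3,3])
for q in("jig","crossbar","stop","plate","grip"):
    a={n:mark_of(n,q)[:1] for n in M}
    print(q,a)
    if all(a.values()):print(tri([ray(M[n],a[n][0]["at"]) for n in M]))
E
```

```text
0.0 [ 0.1869 -0.5698  0.2475] [-3.1009 -0.4953 -0.0001] [-0.2089 -0.137   0.195 ]
{'fx': 517.7773024595865, 'fy': 517.7773024595865, 'cx': 311.7693646046916, 'cy': 196.16269399029787} [ 1.7432 -0.2628  1.0772]
{'fx': 428.9754127411681, 'fy': 428.9754127411681, 'cx': 316.58647238735233, 'cy': 204.99719054840187} [0.3012 0.0092 1.5794]
jig {'scene': [{'at': [228.9, 274.0], 'p': 0.93}], 'top': [{'at': [189.8, 348.5], 'p': 0.69}]}
[ 0.5984 -0.132  -0.0057]
crossbar {'scene': [], 'top': [{'at': [178.4, 344.8], 'p': 0.64}]}
stop {'scene': [{'at': [240.1, 276.7], 'p': 0.82}], 'top': [{'at': [162.2, 345.9], 'p': 0.63}]}
[ 0.6931 -0.1294  0.0376]
plate {'scene': [{'at': [205.8, 272.4], 'p': 0.83}], 'top': [{'at': [206.5, 348.2], 'p': 0.59}]}
[ 0.53   -0.1258  0.028 ]
grip {'scene': [{'at': [202.0, 269.8], 'p': 0.91}], 'top': [{'at': [214.7, 348.2], 'p': 0.74}]}
[ 0.5005 -0.1278  0.019 ]
```

Run:
```python
import cv2
a=cv2.imread("pics/top0.png")[110:290,250:490];b=cv2.imread("pics/scene0.png")[120:320,180:400]
cv2.imwrite("pics/c1.png",cv2.vconcat([]) if 0 else cv2.resize(a,(800,600),interpolation=2))
cv2.imwrite("pics/c2.png",cv2.resize(b,(660,600),interpolation=2))
```

```text
(no output)
```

View pics/c1.png

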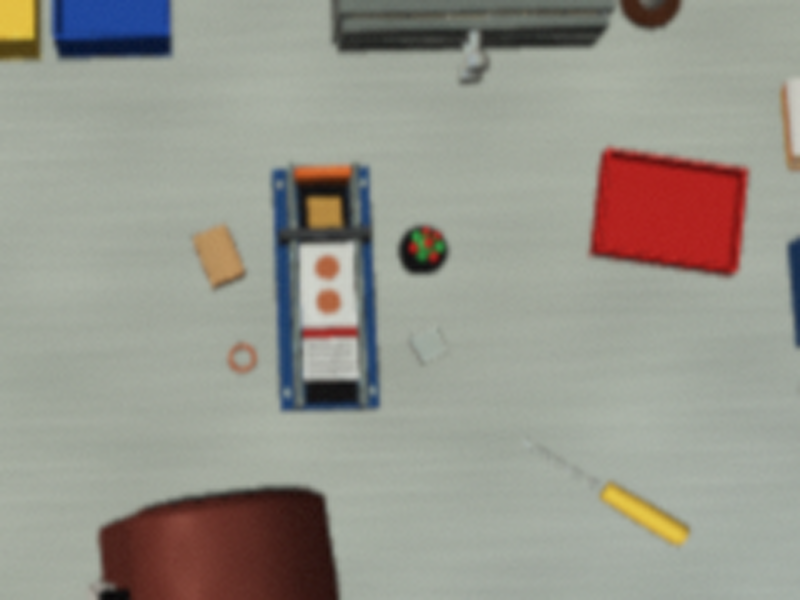

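View pics/c2.png

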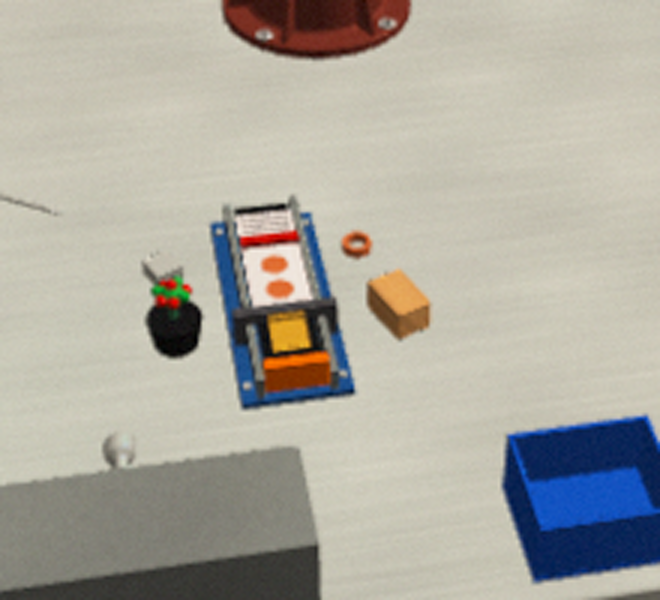

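The crops show the jig nearly aligned with world x (slightly left-yawed). The plate is in the channel with its front just short of the crossbar, and the red bar is at about px (349,209) in the top image. I'm moving above the rear of the plate with the fingers shut.

{"api": "apply_moves", "payload": {
  "motion": [
    [[0.038, -0.03, 0, 0], [0.038, -0.03, 0, 0], [0.038, -0.03, 0, 0], [0.038, -0.03, 0, 0], [0.038, -0.03, 0, 0], [0.038, -0.03, 0, 0], [0.038, -0.03, 0, 0], [0.038, -0.03, 0, 0], [0.038, -0.03, 0, 0], [0.038, -0.03, 0, 0], [0.03, -0.03, 0, 0.14], [0, 0, 0, 0.14]]
  ],
  "fingers": 1,
  "newtons": 40
}}

```text
clock: 1.8
tool_pos: [0.4744, -0.1265, 0.2485]
ee_rot: [-3.14, -0.067, -0.001]
force: [-0.1, -0.4, 0.1]
grip_width: 0.0
grasp_force: 0.0
```

{"api": "apply_moves", "payload": {
  "motion": [
    [[0, 0, 0.02, 0], [0, 0, 0, 0], [0, 0, 0, 0]]
  ]
}}

```text
clock: 2.1
tool_pos: [0.4727, -0.1305, 0.2284]
ee_rot: [-3.141, -0.068, 0.001]
force: [-0.1, -0.7, -0.6]
grip_width: 0.0
grasp_force: 0.0
```

```bash
cat > look.py <<'E'
from h import *
import sys
np.set_printoptions(precision=4,suppress=True)
s=state();t=np.array(s["tool_pos"]);Rm=R.from_rotvec(s["ee_rot"]).as_matrix()
print(s["clock"],t,"yaw",np.arctan2(Rm[1,0],Rm[0,0]),"zaxis",Rm[:,2],s["force"],s["grip_width"])
M={}
M["wrist"]=camera_model("wrist");im=camera("wrist");cv2.imwrite("pics/"+sys.argv[1]+".png",im)
M["top"]=camera_model("top");camera("top");M["scene"]=camera_model("scene");camera("scene")
for q in("jig","crossbar","stop","plate","grip"):
    a={n:mark_of(n,q)[:1] for n in M};a={n:v[0] for n,v in a.items() if v}
    print(q,{n:(v["at"],v["p"]) for n,v in a.items()})
    if len(a)>1:print("  tri",tri([ray(M[n],a[n]["at"]) for n in a]))
    z={"jig":0,"crossbar":.036,"stop":.0275,"plate":.03,"grip":.04}[q]
    for n in a:print("  ",n,onz(M[n],a[n]["at"],z))
E
python3 look.py w1
```

```text
2.1 [ 0.4727 -0.1305  0.2284] yaw 0.04318416600124237 zaxis [-0.0006  0.0003 -1.    ] [-0.1492 -0.7353 -0.6097] 2.8160186936370786e-05
jig {'top': ([190.2, 348.7], 0.85), 'scene': ([223.5, 274.0], 0.76)}
  tri [ 0.5936 -0.1309  0.012 ]
   top [ 0.5955 -0.1343  0.    ]
   scene [ 0.5811 -0.1272  0.    ]
crossbar {'wrist': ([23.7, 324.6], 0.8), 'top': ([179.4, 346.3], 0.6), 'scene': ([223.7, 278.2], 0.56)}
  tri [ 0.6243 -0.1242  0.0372]
   wrist [ 0.6194 -0.1293  0.036 ]
   top [ 0.6294 -0.1237  0.036 ]
   scene [ 0.623  -0.1197  0.036 ]
stop {'top': ([164.2, 347.2], 0.67), 'scene': ([246.3, 275.2], 0.85)}
  tri [ 0.6919 -0.1353  0.0125]
   top [ 0.6887 -0.13    0.0275]
   scene [ 0.7059 -0.1409  0.0275]
plate {'wrist': ([40.0, 209.7], 0.75), 'top': ([205.1, 348.3], 0.54), 'scene': ([207.5, 270.7], 0.66)}
  tri [ 0.5641 -0.1014  0.0814]
   wrist [ 0.6025 -0.0219  0.03  ]
   top [ 0.5346 -0.128   0.03  ]
   scene [ 0.5398 -0.1306  0.03  ]
grip {'wrist': ([145.5, 320.3], 0.9), 'scene': ([204.7, 270.0], 0.6)}
  tri [ 0.5072 -0.1298  0.0137]
   wrist [ 0.5096 -0.1303  0.04  ]
   scene [ 0.5379 -0.1322  0.04  ]
```

View pics/w1.png

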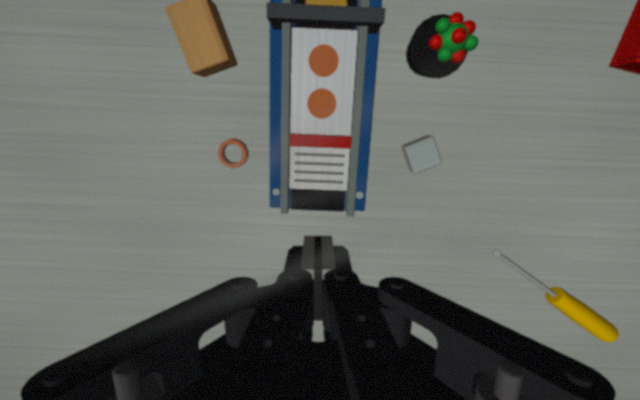

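The wrist view shows the red bar's rear face at about row 147, columns 289–352. The plate's rear end is at row 190, the crossbar at row 22, and the base's rear corners are near (209,270) and (211,365).

Run:
```python
from h import *
np.set_printoptions(precision=4,suppress=True)
m=camera_model("wrist");print(np.array(m["extrinsics"]))
for n,r,c,z in [("baseRL",209,270,.01),("baseRR",211,365,.01),("baseFL",20,271,.01),("baseFR",20,378,.01),("gripL",147,289,.04),("gripR",148,351.5,.04),("plRL",189,289,.04),("plRR",191,349,.04),("plFL",27,291,.04),("plFR",29,356,.04),("railRL",212,284,.036),("railRR",215,350,.036),("railFL",25,287,.036),("railFR",25,360,.036)]:
    print(n,onz(m,(r,c),z))
```

```text
[[ 0.0424  0.9643  0.2613  0.5394]
 [-0.9991  0.0407  0.0117 -0.1263]
 [ 0.0006 -0.2615  0.9652  0.3537]
 [ 0.      0.      0.      1.    ]]
baseRL [ 0.4326 -0.0763  0.01  ]
baseRR [ 0.4349 -0.1855  0.01  ]
baseFL [ 0.6274 -0.0768  0.01  ]
baseFR [ 0.6318 -0.1821  0.01  ]
gripL [ 0.5072 -0.0994  0.04  ]
gripR [ 0.5088 -0.1615  0.04  ]
plRL [ 0.4643 -0.1002  0.04  ]
plRR [ 0.4648 -0.1621  0.04  ]
plFL [ 0.6148 -0.0992  0.04  ]
plFR [ 0.6156 -0.1581  0.04  ]
railRL [ 0.438 -0.095  0.036]
railRR [ 0.4376 -0.1654  0.036 ]
railFL [ 0.6172 -0.0952  0.036 ]
railFR [ 0.6201 -0.1619  0.036 ]
```

{"api": "apply_moves", "payload": {
  "motion": [
    [[0.004, 0, 0.028, 0.02], [0.004, 0, 0.028, 0], [0.004, 0, 0.028, 0], [0.004, 0, 0.026, 0], [0, 0, 0, 0], [0, 0, 0, 0]]
  ]
}}

```text
clock: 3.6
tool_pos: [0.4887, -0.13, 0.1187]
ee_rot: [-3.141, -0.036, 0.001]
force: [-0.9, 0.2, -0.4]
grip_width: 0.0002
grasp_force: 0.0
```

Run:
```python
from h import *
np.set_printoptions(precision=4,suppress=True)
s=state();Rm=R.from_rotvec(s["ee_rot"]).as_matrix();print(s["clock"],np.array(s["tool_pos"]),np.arctan2(Rm[1,0],Rm[0,0]),s["force"])
m=camera_model("wrist");cv2.imwrite("pics/w2.png",camera("wrist"));print(np.array(m["extrinsics"])[:3,3])
g=mark_of("wrist","grip")[:1];print(g)
if g:
    a=g[0]["at"];print(onz(m,a,.04))
```

```text
3.6 [ 0.4887 -0.13    0.1187] 0.02288157243602161 [-0.8689  0.1641 -0.3807]
[ 0.5552 -0.1271  0.2441]
[{'at': [187.0, 320.6], 'p': 0.6}]
[ 0.5085 -0.1302  0.04  ]
```

View pics/w2.png

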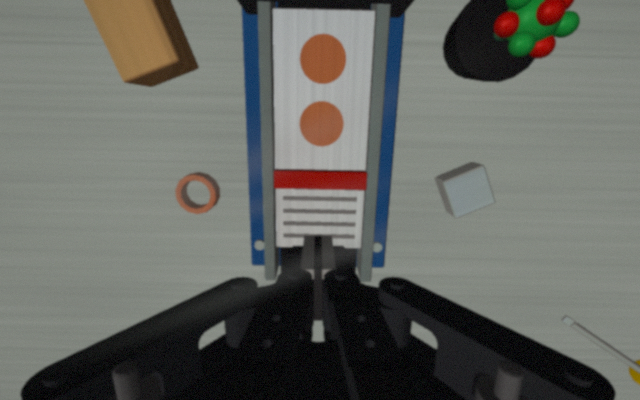

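The bar's rear face is at row ~189, columns 274–366, centred on the fingers. It agrees with the first view: x 0.508, z 0.04. I'm descending now.

{"api": "apply_moves", "payload": {
  "motion": [
    [[0.004, 0, 0.025, 0], [0, 0, 0.025, 0], [0, 0, 0.005, 0], [0, 0, 0, 0], [0, 0, 0, 0]]
  ]
}}

```text
clock: 4.2
tool_pos: [0.4938, -0.1305, 0.0652]
ee_rot: [3.14, 0.036, 0.003]
force: [1.4, -0.0, 0.4]
grip_width: 0.0003
grasp_force: 0.0
```

{"api": "apply_moves", "payload": {
  "motion": [
    [[0, 0, 0.003, 0], [0, 0, 0.003, 0], [0, 0, 0.003, 0], [0, 0, 0, 0], [0, 0, 0, 0]]
  ]
}}

```text
clock: 4.7
tool_pos: [0.4934, -0.1303, 0.0549]
ee_rot: [3.141, 0.036, 0.002]
force: [1.0, -1.0, 5.3]
grip_width: -0.0003
grasp_force: 2.7
```

{"api": "apply_moves", "payload": {
  "motion": [
    [[0, 0, 0.003, 0], [0, 0, 0.0025, 0], [0, 0, 0.001, 0], [0, 0, 0, 0], [0, 0, 0, 0], [0, 0, 0, 0]]
  ]
}}

```text
clock: 5.3
tool_pos: [0.4935, -0.1304, 0.0491]
ee_rot: [3.14, 0.036, 0.002]
force: [-1.9, 1.4, 11.6]
grip_width: -0.0
grasp_force: 5.6
```

{"api": "apply_moves", "payload": {
  "motion": [
    [[0.004, 0, 0, 0], [0.004, 0, 0, 0], [0.004, 0, 0, 0], [0.004, 0, 0, 0], [0.004, 0, 0, 0], [0, 0, 0, 0], [0, 0, 0, 0]]
  ]
}}

```text
clock: 6.0
tool_pos: [0.514, -0.1301, 0.0493]
ee_rot: [3.14, 0.036, 0.003]
force: [-1.7, 1.6, 11.1]
grip_width: -0.0003
grasp_force: 5.5
```

Run:
```python
from h import *
cv2.imwrite("pics/w3.png",camera("wrist"))
m=camera_model("wrist")
a=mark_of("wrist","grip")[:1];print(a,a and onz(m,a[0]["at"],.032))
```

```text
[{'at': [226.8, 319.5], 'p': 0.72}] [ 0.5281202  -0.12942517  0.032     ]
```

View pics/w3.png

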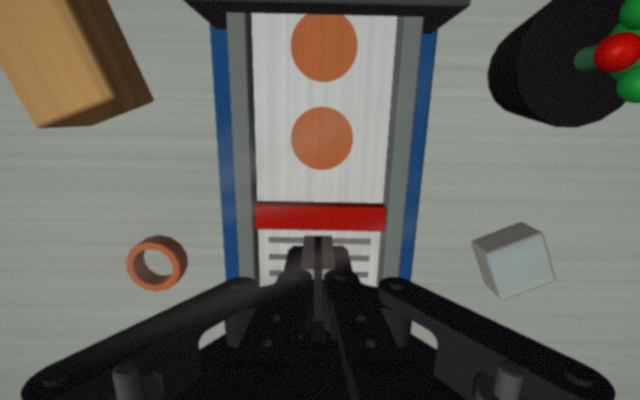

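The plate is moving with the fingertips: the bar is at row ~228 and x ≈ 0.528. It's square in the rails and the front is passing under the crossbar, so I'm continuing.

{"api": "apply_moves", "payload": {
  "motion": [
    [[0.004, 0, 0, 0], [0.004, 0, 0, 0], [0.004, 0, 0, 0], [0.004, 0, 0, 0], [0.004, 0, 0, 0], [0.004, 0, 0, 0], [0, 0, 0, 0]]
  ]
}}

```text
clock: 6.8
tool_pos: [0.538, -0.1295, 0.0493]
ee_rot: [3.14, 0.036, 0.003]
force: [-1.1, 0.7, 10.8]
grip_width: -0.0003
grasp_force: 5.5
```

{"api": "apply_moves", "payload": {
  "motion": [
    [[0.004, 0, 0, 0], [0.004, 0, 0, 0], [0.004, 0, 0, 0], [0.004, 0, 0, 0], [0.004, 0, 0, 0], [0, 0, 0, 0], [0, 0, 0, 0]]
  ]
}}

```text
clock: 7.5
tool_pos: [0.5576, -0.1289, 0.049]
ee_rot: [3.14, 0.036, 0.002]
force: [-0.9, 0.5, 8.9]
grip_width: 0.0
grasp_force: 6.1
```

{"api": "apply_moves", "payload": {
  "motion": [
    [[0.003, 0, 0, 0], [0.003, 0, 0, 0], [0.002, 0, 0, 0], [0, 0, 0, 0], [0, 0, 0, 0]]
  ]
}}

```text
clock: 8.0
tool_pos: [0.5654, -0.1287, 0.0489]
ee_rot: [3.14, 0.036, 0.001]
force: [-2.6, -0.0, 8.8]
grip_width: -0.0004
grasp_force: 6.2
```

{"api": "apply_moves", "payload": {
  "motion": [
    [[0.0015, 0, 0, 0], [0.0015, 0, 0, 0], [0.001, 0, 0, 0], [0, 0, 0, 0], [0, 0, 0, 0]]
  ]
}}

```text
clock: 8.5
tool_pos: [0.5692, -0.1286, 0.0488]
ee_rot: [3.14, 0.036, 0.001]
force: [-2.5, 0.8, 9.6]
grip_width: -0.0001
grasp_force: 6.4
```

Run:
```python
from h import *
cv2.imwrite("pics/w4.png",camera("wrist"))
m=camera_model("wrist")
a=mark_of("wrist","grip")[:1];print(a,a and onz(m,a[0]["at"],.032))
print(state()["force"],state()["tool_pos"])
```

```text
[{'at': [230.3, 319.6], 'p': 0.58}] [ 0.58164824 -0.12802364  0.032     ]
[-2.52756859  0.32178833  9.25587433] [ 0.56919699 -0.12862898  0.04887983]
```

View pics/w4.png

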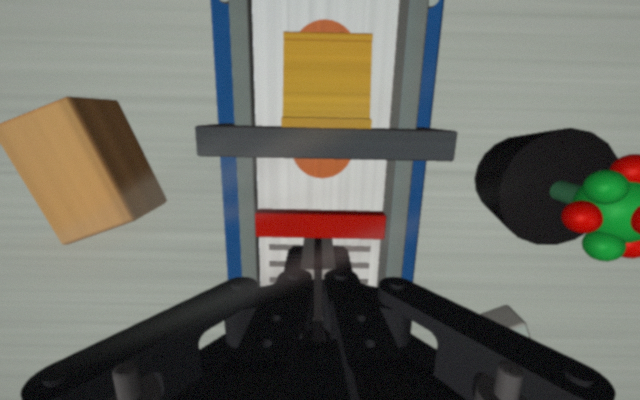

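The plate is under the crossbar and the leaf is riding on it. The bar's rear face is at row ~237, just ahead of the fingertips. I'll push on until the stop pushes back.

{"api": "apply_moves", "payload": {
  "motion": [
    [[0.0015, 0, 0, 0], [0.0015, 0, 0, 0], [0, 0, 0, 0], [0, 0, 0, 0]]
  ]
}}

```text
clock: 9.0
tool_pos: [0.5716, -0.1286, 0.0486]
ee_rot: [3.14, 0.035, -0.001]
force: [-7.1, 0.3, 10.0]
grip_width: -0.0
grasp_force: 7.6
```

{"api": "apply_moves", "payload": {
  "motion": [
    [[0.001, 0, 0, 0], [0.001, 0, 0, 0], [0, 0, 0, 0], [0, 0, 0, 0]]
  ]
}}

```text
clock: 9.4
tool_pos: [0.5718, -0.1286, 0.0481]
ee_rot: [3.14, 0.035, -0.008]
force: [-14.7, -0.7, 12.6]
grip_width: 0.0001
grasp_force: 11.0
```

The force rose to about 15 N with no further motion, so the plate is on the stop at the expected home position. I'll ease the push slightly, then lift straight off.

{"api": "apply_moves", "payload": {
  "motion": [
    [[-0.001, 0, -0.002, 0], [0, 0, -0.003, 0], [0, 0, -0.004, 0], [0, 0, -0.004, 0], [-0.002, 0, -0.006, 0], [-0.005, 0, -0.02, 0], [-0.005, 0, -0.03, 0], [0, 0, -0.04, 0], [0, 0, -0.04, 0], [0, 0, 0, 0], [0, 0, 0, 0]]
  ]
}}

```text
clock: 10.5
tool_pos: [0.5619, -0.1288, 0.1984]
ee_rot: [3.14, 0.036, 0.005]
force: [-0.3, 0.0, 0.0]
grip_width: 0.0001
grasp_force: 0.0
```

Run:
```python
from h import *
im=camera("wrist");cv2.imwrite("pics/w5.png",im);m=camera_model("wrist")
for q,z in(("grip",.036),("crossbar",.036),("stop",.0275)):
    a=mark_of("wrist",q)[:1];print(q,a,a and onz(m,a[0]["at"],z))
s=state();print(s["force"],s["tool_pos"])
```

```text
grip [{'at': [165.7, 316.2], 'p': 0.87}] [ 0.58230418 -0.12548331  0.036     ]
crossbar [{'at': [127.1, 317.8], 'p': 0.85}] [ 0.61699893 -0.12617347  0.036     ]
stop [{'at': [43.9, 323.4], 'p': 0.6}] [ 0.68659159 -0.12943269  0.0275    ]
[-0.18044204  0.57188942 -0.52777492] [ 0.56036873 -0.12816905  0.19542177]
```

View pics/w5.png

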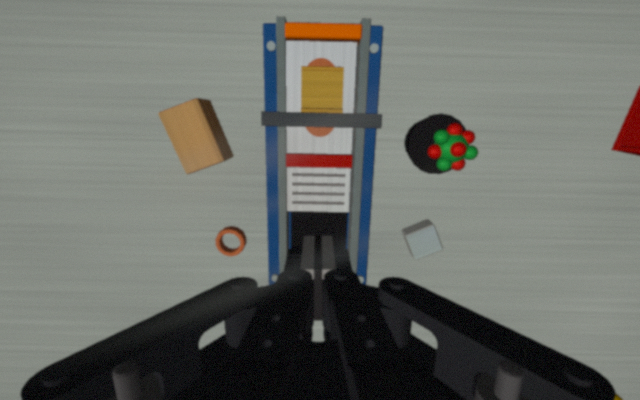

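The plate's front edge meets the orange stop at row ~40, columns 286–357, with no black gap. It sits under the crossbar and leaf, and the bystanders haven't moved.

```bash
python3 -c "
from bench import *
print(job_done())"
```

```text
the job is handed in; nothing more can be done
None
```

The plate was pressed down, slid under the crossbar and leaf spring to the end stop, and left held there with the hand clear; the job was handed in at about 11 s of the 35 s allowed.

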